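Find the hidden catch of the bread bin and press it

ROBOT

A 6-joint arm with a two-finger parallel gripper is mounted at the origin on a cart in front of the work surface, level with it; the furniture and walls round the work are solid. World frame = base frame: x ahead of the robot, y to its left, z up, the work surface at z = 0. Lengths are in m, angles in rad, forces in N, time in s.
With the tool pointing down it reaches from about 0.25 to 0.775 m from the base axis. Payload 4 kg.
Tool frame: the origin (TCP) lies midway between the tips of the shut fingers; the grasp point (between the pads) lies 19 mm behind it (grip_depth is the distance from the TCP to the grasp point, in m); z points along the fingers, y is the direction in which the jaws open and shut (so a half turn about z gives the same grasp; the last joint's range is limited). The gripper opens to 85 mm and grips with 20 to 120 N. Pads are 22 mm wide; open, the fingers measure 114 mm over their backs; the gripper's body (76 mm by 85 mm) begins 54 mm behind the grasp point. The pads swing forward as they close: fully open they stand 13 mm farther back than shut.
Start: joints at [-1.269, 0.087, 1.371, -0, 1.684, -0.103], TCP at [0.217, -0.506, 0.231] pointing down, gripper open.
Joint ranges: [-3.1, 3.1], [-0.76, 2.03], [0.27, 2.55], [-1.08, 4.22], [0.17, 2.65], [-2.57, 2.57]. Speed limits (rad/s): [2.79, 2.79, 3.14, 3.14, 3.14, 3.14].

INTERFACE

Orientations are given as a rotation vector (axis times angle).
In Python, from plant import * gives the robot as it stands. The module is installed in compiled form; this text tells all that it offers.
- The arm moves only by the shell command python3 -m jog 'ROWS' [OPENING] [FORCE]. ROWS is JSON, a list of rows, each an object of numbers: "x", "y", "z": the shift along the tool's x, y, z in m; "wx", "wy", "wz": the turn, a rotation vector about the tool's x, y, z in degrees. A call has 1 to 12 rows; each row is the pose to reach, as a shift and turn from the pose commanded when the call began, along the tool's axes at that moment; what a row does not reach only later rows make up. A row lasts 1/12 s, in which the tool goes at most 41.7 mm and 7.16 degrees, less where a joint would pass 70% of its speed; a pose out of reach is approached as far as the arm can. A call with a gripper value outside its range is refused whole. OPENING is the closure, from 0 (fully open) to 1 (shut), set as the call begins (- or left out, the last holds). The fingers move at their own pace and stop on an object; FORCE is the grip in N (left out, the last holds). Time passes only in rows, so rows that repeat a pose let the fingers close. It gives the time, the measured TCP pose, the force and the opening at its end, in the units of the state.
- observe(): the state, without advancing time (a new reading comes with each control period).
- grab_frame(name): name is "scene" or "top" or "wrist"; returns a dict with "pixels" (384x512x3 uint8, red, green, blue), "fx", "fy", "cx", "cy" (pixels), "D" ([k1, k2, p1, p2, k3] as OpenCV has them; the pictures are not rectified), "extrinsics" (4x4, takes a point from camera to world coordinates); the wrist camera has in their place "T_tool_cam" (4x4, takes a point from camera to tool coordinates, whose origin is the TCP and whose axes are the flange's). Camera axes: x right, y up, looking along -z (the intrinsics and any distortion apply to the point x, -y, -z); pixel columns grow to the right and rows downward; lengths in m; the calibration is good to about 2 mm. A picture is of the moment at which its call begins: read the wrist's pose just before it. There is no depth.
- job_done(): hands the job in, once; it reports no verdict.
The state is a dict: "t": time; "joint_positions": joint angles; "dq": joint speeds; "joint_efforts": joint torques, N m; "position": TCP position; "ee_rot": TCP orientation; "force": force on the tool from outside, world axes, zero at the start; "wrist_torque": the same for the moment, N m; "opening": finger opening in m.
Only numpy, scipy, OpenCV 4.12 (cv2) and the standard library are available. Lean on these libraries where they do the work, as an engineer would, in place of code of your own. Each camera call takes 0.05 s, during which the arm holds its last target.

TASK

Open the bread bin by its concealed catch: somewhere along the flat, finely lined grey strip in front of the lid is a push plate with the same lined face, almost flush. Feel for where the strip gives way under a fingertip, press the plate fully in so that the lid lifts, then take the hand away. Press only there: do not pry or push the lid, pick nothing up, and leave the jars and the pot in front of it standing where they are.

Things in the scene. Friction and masses are not known exactly. Their poses are not given: they have to be found in the camera images.
- bread_bin: White bread bin, fixed, 190 mm deep (x), 350 mm wide (y), 95 mm high. Origin: centre of its underside; its -x side is the front and looks to the robot, y runs along its width. Its top is flat, 95 mm above the origin: the front 80 mm is a white ledge with the grey strip let into it, behind that lies the wooden lid.
- strip_middle (a point): Middle of the visible grey strip, at the height of the bin's flat top; axes as the bin's. The strip is 50 (x) by 150 mm (y), flat, rigid, 0.5 mm below the top, with dark cross lines 10 mm apart. In it is one push plate of the same look, 42 (x) by 50 mm (y), centred across the strip in x; its middle is anywhere within 45 mm either way along y of this point, and no reading gives where.
- catch (a joint): Travel of the push plate, m: 0 = out, 0.007 = fully in. Out, its face is 2 mm below the strip in a 44 by 52 mm opening (x by y, 1 mm gap all round). It gives way to 3 to 5 N, goes straight down 7 mm to a firm stop (9 mm below the strip) and stays where it is left.
- lid (a joint): Angle of the lid, rad, 0 = shut. A lever from the plate lifts it, 0.04 rad for each mm pressed, 0.28 rad with the plate fully in; it stays up. It hinges on the bin's far (+x) edge; the near edge rises about 30 mm.
- lid_edge (a point): Middle of the near edge of the pale wooden lid board, on its upper face. The board is 104 mm (x) by 336 mm (y) by 8 mm, flush with the top of the bin when shut; its near edge is then 41 mm behind the middle line of the strip. Not to be touched.
- spice_jar: Spice jar with red cap, 45 mm across, 108 mm high, loose, standing in front of the bin; origin at the centre of its underside.
- cream_pot: Small white pot with red lid, 58 mm across, 50 mm high, loose, in front of the bin; origin at the centre of its underside.
- spice_jar2: Spice jar with red-and-orange top, 44 mm across, 98 mm high, loose, in front of the bin; origin at the centre of its underside.
Mind the look-alikes: they are no part of the job. What is shaped like the spice_jar but green, purple or turquoise is not meant.

How it is judged:
At the end, for the whole second after the job is handed in: The plate is pressed in by more than 6 of its 7 mm, the lid stands raised by more than 0.23 rad and is at rest, and the two jars and the pot stand upright within 25 mm of where they were (value of joint catch above 0.006 m and value of joint lid above 0.23 rad and velocity of joint lid below 0.05 rad/s and distance of each of spice_jar, cream_pot, spice_jar2 from where it was at the start of the episode below 0.025 m and angle between each of spice_jar, cream_pot, spice_jar2's own z axis and vertical below 0.2 rad); the robot touches nothing.
It fails at once if the lid itself is pried or pushed (more than 3 N) (contact force between lid and the fingers above 3 N or contact force between lid and the arm above 3 N).
It fails at once if the tall spice jar is lifted, tipped or shifted by more than 25 mm (distance of spice_jar from where it was at the start of the episode above 0.025 m or angle between spice_jar's own z axis and vertical above 0.3 rad).
It fails at once if the small pot is lifted, tipped or shifted by more than 25 mm (distance of cream_pot from where it was at the start of the episode above 0.025 m or angle between cream_pot's own z axis and vertical above 0.3 rad).
It fails at once if the second spice jar is lifted, tipped or shifted by more than 25 mm (distance of spice_jar2 from where it was at the start of the episode above 0.025 m or angle between spice_jar2's own z axis and vertical above 0.3 rad).
It also fails if it takes over 48 s, if anything falls off the work surface, if the arm or the gripper's body presses on something with over 40 N, if the wrist force passes 120 N, or if a joint passes its speed limit or range.

## Working session

There is one attempt and no reset: what is moved stays moved. The work goes in short steps, Python scripts to look and compute and a shell command to move; the robot and the scene stay as the last step left them, time stands still between calls to the robot, and variables do not carry over. Pictures are saved under pics/ and viewed, and the job is handed in when it is done.

```bash
mkdir -p pics
python3 - <<'E'
from plant import *
import cv2
s=observe();print(s)
for n in("scene","top","wrist"):
    f=grab_frame(n);cv2.imwrite(f"pics/{n}0.png",f["pixels"][:,:,::-1])
    print(n,f["fx"],f["fy"],f["cx"],f["cy"],f["D"]);print(f.get("extrinsics",f.get("T_tool_cam")))
E
```

```text
{'t': 0.0, 'joint_positions': array([-1.26909164e+00,  8.79588486e-02,  1.37228689e+00,  1.50921144e-05,
        1.68362730e+00, -1.03127709e-01]), 'dq': array([-4.50716216e-04, -9.02385168e-04,  1.14762192e-03,  2.05999245e-03,
        4.15448069e-04, -3.32405879e-07]), 'joint_efforts': array([-7.93217150e-04, -3.51872528e+01, -3.13275218e+01, -2.51166293e-04,
        1.06771031e-02, -8.16651866e-07]), 'position': array([ 0.2164577 , -0.50505324,  0.23012049]), 'ee_rot': array([-3.07522810e+00, -6.31121785e-01,  3.31386564e-04]), 'force': array([ 1.27045559, -0.31278627, -0.16860211]), 'wrist_torque': array([-0.00539796, -0.01426223,  0.04819865]), 'opening': 0.08487027616086901}
scene 441.89964745968194 441.89964745968194 257.1460855636067 191.43067525366945 [-0.13096764  0.          0.          0.          0.        ]
[[-0.88994134  0.29253984 -0.34989262  0.14347465]
 [-0.45606785 -0.56652797  0.6863295   0.72640736]
 [ 0.00255477  0.77036777  0.63759468  0.76735777]
 [ 0.          0.          0.          1.        ]]
top 423.08559600116774 423.08559600116774 260.43737469090314 189.90069344879257 [0.0432322 0.        0.        0.        0.       ]
[[ 0.02317706  0.98644151 -0.16246839  0.38825646]
 [-0.99969102  0.02432828  0.00509965 -0.03177679]
 [ 0.00898309  0.1623      0.98670057  1.01744008]
 [ 0.          0.          0.          1.        ]]
wrist 333.64830044014667 333.64830044014667 254.14924037534718 189.91132272219713 [-0.02157176  0.          0.          0.          0.        ]
[[ 2.01486777e-03  9.55425592e-01  2.95225131e-01  7.49752139e-02]
 [ 9.99997937e-01 -2.00075548e-03 -3.49870706e-04 -1.77344504e-04]
 [ 2.56397872e-04  2.95225227e-01 -9.55427653e-01 -1.43034355e-01]
 [ 0.00000000e+00  0.00000000e+00  0.00000000e+00  1.00000000e+00]]
```

View pics/top0.png

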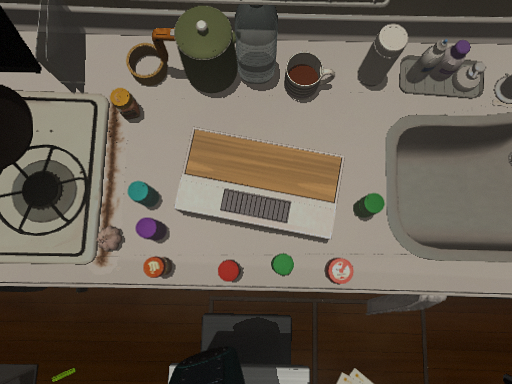

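View pics/scene0.png

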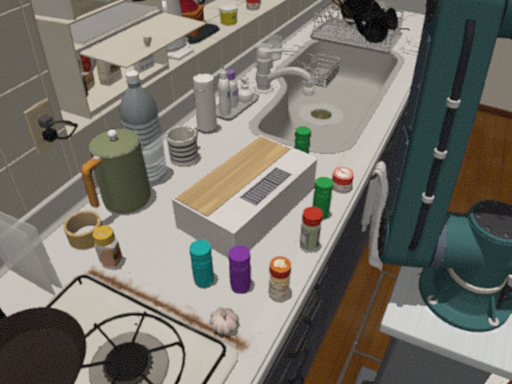

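The top view shows the bin with the grey strip around (255,205). In front of it are spice_jar with a red cap at (229,270), spice_jar2 with a red/orange top at (154,267), and cream_pot at (341,270). The green, purple and turquoise jars are look-alikes. Next I'll measure the strip.

```bash
cat > h.py <<'E'
import numpy as np, cv2
def ray(f,uv,z,T=None):
    K=np.array([[f["fx"],0,f["cx"]],[0,f["fy"],f["cy"]],[0,0,1.]])
    p=cv2.undistortPoints(np.array(uv,float).reshape(-1,1,2),K,np.array(f["D"],float)).reshape(-1,2)
    d=np.c_[p[:,0],-p[:,1],-np.ones(len(p))]
    T=f["extrinsics"] if T is None else T
    d=d@T[:3,:3].T;o=T[:3,3]
    return o+d*((z-o[2])/d[:,2])[:,None]
def proj(f,P,T=None):
    T=f["extrinsics"] if T is None else T
    K=np.array([[f["fx"],0,f["cx"]],[0,f["fy"],f["cy"]],[0,0,1.]])
    c=(np.atleast_2d(P)-T[:3,3])@T[:3,:3]; c=c*[1,-1,-1]
    return cv2.projectPoints(c,np.zeros(3),np.zeros(3),K,np.array(f["D"],float))[0].reshape(-1,2)
E
python3 - <<'E'
from plant import *
from h import *
for n,box in (("top",(205,175,305,235)),("scene",(235,160,300,210))):
    f=grab_frame(n);im=f["pixels"]
    g=cv2.cvtColor(im,cv2.COLOR_RGB2GRAY)
    x0,y0,x1,y1=box
    m=np.zeros_like(g); hs=cv2.cvtColor(im,cv2.COLOR_RGB2HSV)
    m[y0:y1,x0:x1]=((g<135)&(hs[...,1]<60))[y0:y1,x0:x1]*255
    m=cv2.morphologyEx(m,cv2.MORPH_CLOSE,np.ones((5,5)))
    c=max(cv2.findContours(m,0,2)[0],key=cv2.contourArea)
    P=ray(f,c.reshape(-1,2),0.095)
    r=cv2.minAreaRect((P[:,:2]*1000).astype(np.float32)); print(n,r,cv2.contourArea(c)); bp=cv2.boxPoints(r)/1000; print(bp)
    v=im[y0-15:y1+15,x0-15:x1+15,::-1].copy();v=cv2.resize(v,None,fx=5,fy=5,interpolation=2)
    q=(proj(f,np.c_[bp,np.full(4,.095)])-[x0-15,y0-15])*5+2
    cv2.polylines(v,[q.astype(int)],True,(0,0,255),1)
    cv2.imwrite(f"pics/strip_{n}.png",v)
    # red caps
    if n=="top":
        for nm,(u,w),h in (("jar",(229,270),.108),("jar2",(154,267),.098),("pot",(341,270),.05)):
            print(nm,ray(f,[(u,w)],h))
E
```

```text
top ((506.2314453125, -26.1744384765625), (150.26095581054688, 51.12446975708008), 80.40424346923828) 1449.0
[[ 0.46850294 -0.09599261]
 [ 0.51891214 -0.10451484]
 [ 0.54396     0.04364373]
 [ 0.49355078  0.05216596]]
jar [[0.36532179 0.02580032 0.108     ]]
jar2 [[0.36807127 0.18575426 0.098     ]]
pot [[ 0.36986262 -0.22177461  0.05      ]]
scene ((503.97900390625, -29.459854125976562), (144.9961395263672, 45.919036865234375), 80.3792724609375) 657.5
[[ 0.46922612 -0.09710117]
 [ 0.5144993  -0.10477541]
 [ 0.5387319   0.03818146]
 [ 0.4934587   0.0458557 ]]
```

```bash
ls pics
```

```text
scene0.png
strip_scene.png
strip_top.png
top0.png
wrist0.png
```

View pics/strip_top.png

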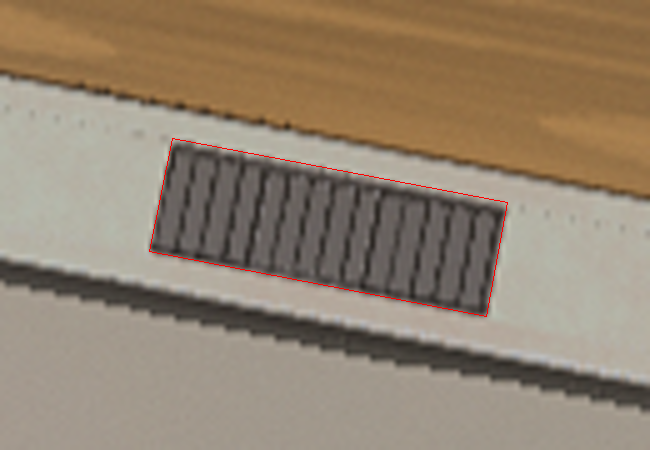

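View pics/strip_scene.png

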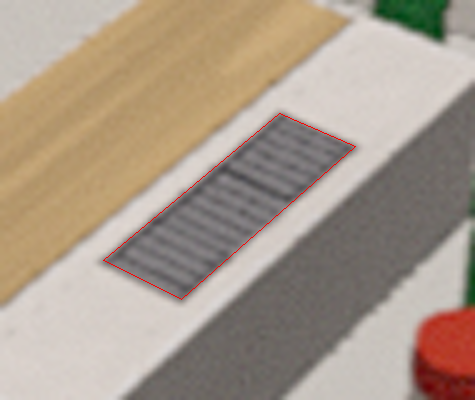

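```bash
cat >> h.py <<'E'
from scipy.spatial.transform import Rotation as Ro
B=np.array([[0.9858,.1678],[-.1678,.9858]]) # columns bin x, bin y
M=np.array([0.505,-0.028])
def goal(s,P,yawx=B[:,0]):
    "row to reach world TCP P with tool x along yawx, tool down"
    R=Ro.from_rotvec(s["ee_rot"]).as_matrix()
    x=np.r_[yawx,0];z=np.array([0,0,-1.]);G=np.c_[x,np.cross(z,x),z]
    return R.T@(np.array(P)-s["position"])*1000, np.degrees(Ro.from_matrix(R.T@G).as_rotvec())
E
python3 - <<'E'
from plant import *
from h import *
s=observe();print(Ro.from_rotvec(s["ee_rot"]).as_matrix().round(3))
print(goal(s,[*M,.17]))
f=grab_frame("scene");p=ray(f,[(272,181.6)],.0945)[0,:2];print(p,(p-M)@B)
E
```

```text
[[ 0.919  0.394 -0.   ]
 [ 0.394 -0.919  0.001]
 [ 0.    -0.001 -1.   ]]
(array([ 453.11998529, -325.06519786,   61.13666708]), array([-6.17288092e-02,  1.06123404e-02,  3.28562099e+01]))
[ 0.49758021 -0.0482972 ] [-0.00390856 -0.02125402]
```

```bash
python3 -m jog '[{"x":0.037,"y":-0.027,"wz":3},{"x":0.075,"y":-0.054,"wz":6},{"x":0.113,"y":-0.081,"wz":9},{"x":0.151,"y":-0.108,"wz":12},{"x":0.189,"y":-0.135,"wz":15},{"x":0.227,"y":-0.162,"wz":18},{"x":0.264,"y":-0.190,"wz":21},{"x":0.302,"y":-0.217,"wz":24},{"x":0.340,"y":-0.244,"wz":27},{"x":0.378,"y":-0.271,"wz":30},{"x":0.415,"y":-0.298,"wz":32},{"x":0.453,"y":-0.325,"wz":32.8}]' 1 20; python3 -m jog '[{},{},{},{}]'
python3 - <<'E'
from plant import *
from h import *
s=observe();print(s['t'],s['position'],s['force'],s['opening'],goal(s,[*M,.17]))
f=grab_frame("wrist");cv2.imwrite("pics/w1.png",cv2.resize(f["pixels"][:,:,::-1],(800,600)))
T=np.eye(4);T[:3,:3]=Ro.from_rotvec(s["ee_rot"]).as_matrix();T[:3,3]=s["position"];print(proj(f,[[*M,.095]],T@f["T_tool_cam"]))
E
```

```text
0.3 [ 0.21654608 -0.50540969  0.23091372] [-0.19702707 -0.27370222  0.32531085] 0.08545654162257017 (array([ 453.14888786, -325.19003524,   61.1856301 ]), array([-4.13137597e-02,  6.96336539e-03,  3.28520755e+01]))
[[-254.00781301 -506.80004894]]invalid input
invalid input
```

View pics/w1.png

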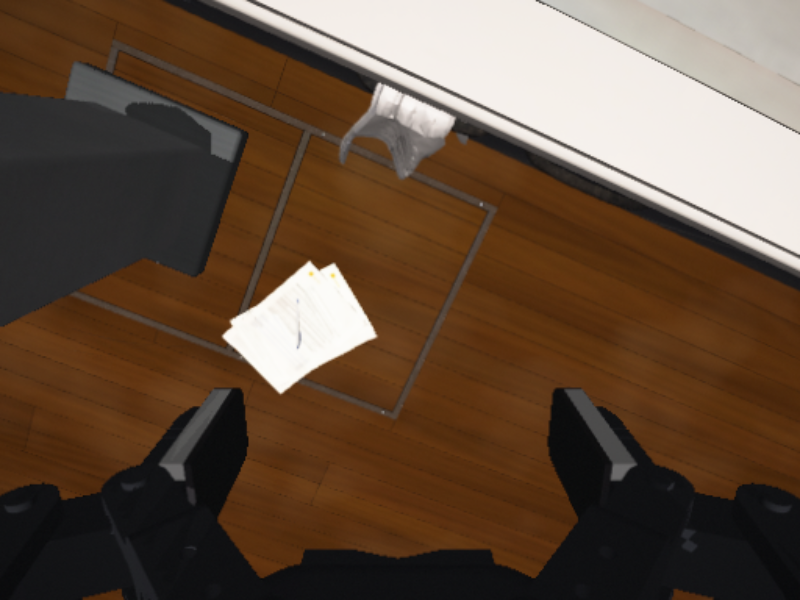

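Both calls were refused and nothing moved. The wrist view shows only the floor and the counter edge. I'll retry with every key given.

```bash
python3 -m jog '[{"x":0,"y":0,"z":0,"wx":0,"wy":0,"wz":0}]' 1.0 20; python3 -m jog '[{"x":0.0,"wz":1}]'
```

```text
t: 0.43
position: [0.2166, -0.5055, 0.2312]
ee_rot: [-3.077, -0.631, -0.0]
force: [-0.2, -0.3, 0.1]
opening: 0.0758invalid input
```

All six keys are needed.

```bash
python3 -m jog '[{"x":0.037,"y":-0.027,"z":0,"wx":0,"wy":0,"wz":3},{"x":0.075,"y":-0.054,"z":0,"wx":0,"wy":0,"wz":6},{"x":0.113,"y":-0.081,"z":0,"wx":0,"wy":0,"wz":9},{"x":0.151,"y":-0.108,"z":0,"wx":0,"wy":0,"wz":12},{"x":0.189,"y":-0.135,"z":0,"wx":0,"wy":0,"wz":15},{"x":0.227,"y":-0.162,"z":0,"wx":0,"wy":0,"wz":18},{"x":0.264,"y":-0.190,"z":0,"wx":0,"wy":0,"wz":21},{"x":0.302,"y":-0.217,"z":0,"wx":0,"wy":0,"wz":24},{"x":0.340,"y":-0.244,"z":0,"wx":0,"wy":0,"wz":27},{"x":0.378,"y":-0.271,"z":0,"wx":0,"wy":0,"wz":30},{"x":0.415,"y":-0.298,"z":0,"wx":0,"wy":0,"wz":32},{"x":0.453,"y":-0.325,"z":0,"wx":0,"wy":0,"wz":32.8}]'
cat > look.py <<'E'
import sys
from plant import *
from h import *
s=observe();print(s['t'],s['position'],s['force'],s['opening'],goal(s,[*M,.12]))
f=grab_frame("wrist");cv2.imwrite(sys.argv[1],cv2.resize(f["pixels"][:,:,::-1],(800,600)))
T=np.eye(4);T[:3,:3]=Ro.from_rotvec(s["ee_rot"]).as_matrix();T[:3,3]=s["position"];print(proj(f,[[*M,.095],[*(M+B@[0,.075]),.095],[*(M-B@[0,.075]),.095],s["position"]],T@f["T_tool_cam"])*800/512)
E
python3 look.py pics/w2.png
```

```text
t: 1.43
position: [0.4758, -0.0756, 0.2317]
ee_rot: [3.13, -0.265, 0.002]
force: [1.2, -0.4, 0.6]
opening: 0.0003
1.4333 [ 0.47584748 -0.07560481  0.23167887] [ 1.20302046 -0.4458982   0.63083352] 0.0003034367539481094 (array([ 20.61255263, -51.86607737, 111.68387976]), array([ 0.01893582, -0.06135969, -0.02070797]))
[[301.51763428 240.13960805]
 [164.41259363 240.12981116]
 [439.42948365 240.32166721]
 [396.61935517 393.01465994]]
```

```bash
python3 -m jog '[{"x":0,"y":0,"z":0,"wx":0,"wy":0,"wz":0},{"x":0,"y":0,"z":0,"wx":0,"wy":0,"wz":0},{"x":0,"y":0,"z":0,"wx":0,"wy":0,"wz":0}]'; python3 look.py pics/w3.png
```

```text
t: 1.73
position: [0.4748, -0.0785, 0.2313]
ee_rot: [3.13, -0.264, -0.0]
force: [-0.8, 0.1, -0.2]
opening: 0.0001
1.7333 [ 0.47481473 -0.07845319  0.23129312] [-0.82699914  0.06925115 -0.18348982] 6.501074195259943e-05 (array([ 21.319626  , -54.88431242, 111.24756085]), array([0.04312432, 0.01152393, 0.00649135]))
[[295.73222068 238.94329908]
 [158.35009038 238.89173969]
 [433.93828591 239.17183315]
 [396.61803355 393.0139807 ]]
```

View pics/w3.png

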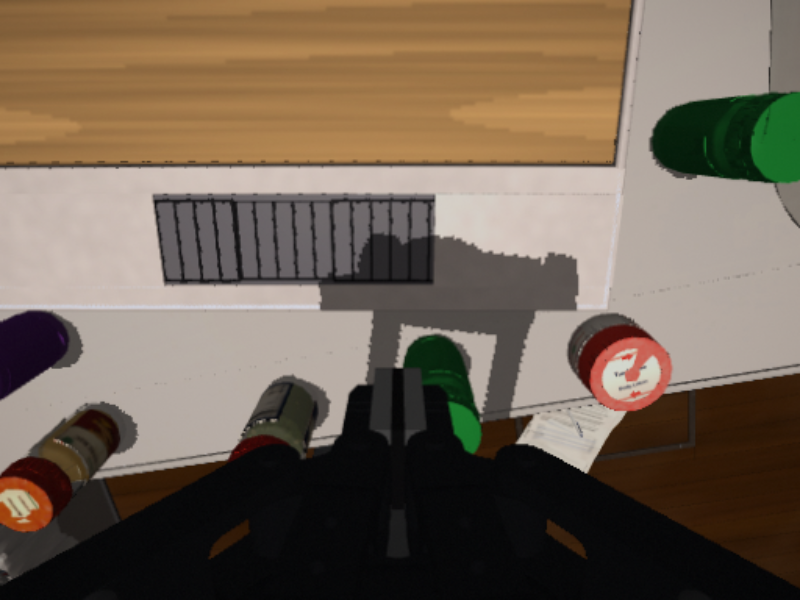

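The wrist view shows the strip at columns 155–435, row 238, where it was predicted. One line at column 238 is darker than the rest, about +31 mm along bin y. In the scene view the dark line sat at about −21 mm. Both cameras see the far wall of the opening, so this suggests the plate's middle is near +5 mm. I still have to confirm it by touch. The first touch will be on rigid strip at bin y = −50 mm, for reference.

```bash
python3 -m jog '[{"x":0.010,"y":-0.002,"z":0.03,"wx":0,"wy":0,"wz":0},{"x":0.021,"y":-0.005,"z":0.06,"wx":0,"wy":0,"wz":0},{"x":0.021,"y":-0.005,"z":0.09,"wx":0,"wy":0,"wz":0},{"x":0.021,"y":-0.005,"z":0.11,"wx":0,"wy":0,"wz":0},{"x":0.021,"y":-0.005,"z":0.122,"wx":0,"wy":0,"wz":0},{"x":0.021,"y":-0.005,"z":0.122,"wx":0,"wy":0,"wz":0},{"x":0.021,"y":-0.005,"z":0.122,"wx":0,"wy":0,"wz":0},{"x":0.021,"y":-0.005,"z":0.122,"wx":0,"wy":0,"wz":0}]'; python3 look.py pics/w4.png
```

```text
t: 2.45
position: [0.4978, -0.0772, 0.1113]
ee_rot: [3.13, -0.265, 0.006]
force: [0.5, 0.9, 0.1]
opening: -0.0002
2.45 [ 0.49776159 -0.07719637  0.11133829] [0.52071964 0.87916313 0.0785705 ] -0.00019712326610553407 (array([ -1.10128424, -49.70882927,  -8.69035615]), array([ 0.02843187, -0.20509739, -0.01474516]))
[[248.59798473 372.88635823]
 [ 28.55903885 371.87604168]
 [471.99176909 373.29196617]
 [396.6215839  393.01678511]]
```

View pics/w4.png

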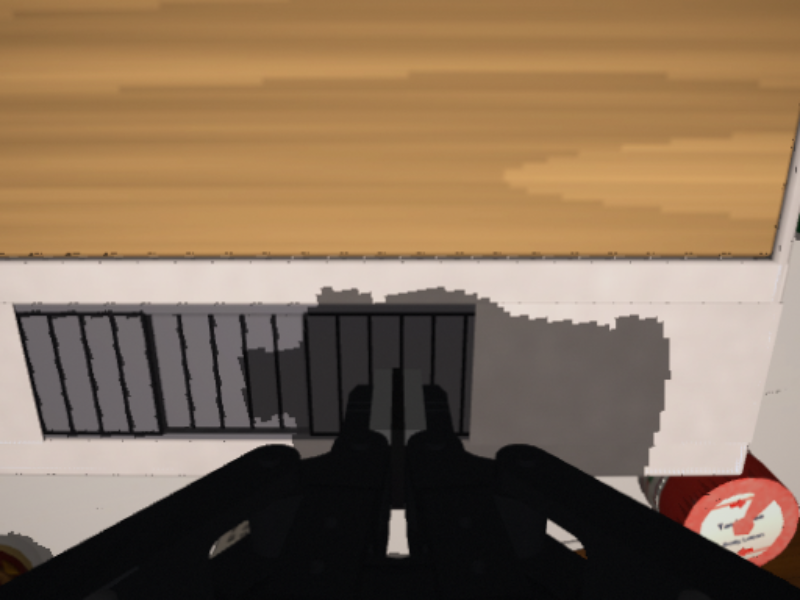

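Now the wrist view also shows the opening's edges, at columns ~150 and ~305. They lie at about +33 and −19 mm from the middle, so the plate's middle is near +6 mm. I'll touch the rigid strip here for reference.

```bash
python3 -m jog '[{"x":0,"y":0,"z":0.005,"wx":0,"wy":0,"wz":0},{"x":0,"y":0,"z":0.010,"wx":0,"wy":0,"wz":0},{"x":0,"y":0,"z":0.014,"wx":0,"wy":0,"wz":0},{"x":0,"y":0,"z":0.014,"wx":0,"wy":0,"wz":0},{"x":0,"y":0,"z":0.014,"wx":0,"wy":0,"wz":0},{"x":0,"y":0,"z":0.014,"wx":0,"wy":0,"wz":0}]'; for i in 1; do python3 -m jog '[{"x":0,"y":0,"z":0.001,"wx":0,"wy":0,"wz":0},{"x":0,"y":0,"z":0.002,"wx":0,"wy":0,"wz":0},{"x":0,"y":0,"z":0.002,"wx":0,"wy":0,"wz":0},{"x":0,"y":0,"z":0.002,"wx":0,"wy":0,"wz":0}]'; done
```

```text
t: 3.0
position: [0.4966, -0.0761, 0.0952]
ee_rot: [3.131, -0.263, -0.001]
force: [-0.7, 0.4, 1.1]
opening: -0.0
t: 3.33
position: [0.4969, -0.0762, 0.0946]
ee_rot: [3.13, -0.263, 0.001]
force: [-2.1, 1.1, 5.7]
opening: -0.0001
```

```bash
python3 -m jog '[{"x":0,"y":0,"z":0.0005,"wx":0,"wy":0,"wz":0},{"x":0,"y":0,"z":0.001,"wx":0,"wy":0,"wz":0},{"x":0,"y":0,"z":0.001,"wx":0,"wy":0,"wz":0},{"x":0,"y":0,"z":0.001,"wx":0,"wy":0,"wz":0}]'
```

```text
t: 3.67
position: [0.4969, -0.0762, 0.0945]
ee_rot: [3.13, -0.263, 0.001]
force: [-4.1, 1.3, 10.1]
opening: 0.0002
```

```bash
python3 -m jog '[{"x":0,"y":0,"z":0.0005,"wx":0,"wy":0,"wz":0},{"x":0,"y":0,"z":0.001,"wx":0,"wy":0,"wz":0},{"x":0,"y":0,"z":0.001,"wx":0,"wy":0,"wz":0},{"x":0,"y":0,"z":0.001,"wx":0,"wy":0,"wz":0}]'
```

```text
t: 4.0
position: [0.4969, -0.0762, 0.0945]
ee_rot: [3.13, -0.263, 0.002]
force: [-6.2, 1.9, 14.0]
opening: 0.0002
```

The strip is firm here: z stays at 0.0945 and the force rises to 14 N (about 4 N per mm commanded). I'll lift, move to the suspected plate and touch there.

```bash
python3 -m jog '[{"x":0,"y":0,"z":-0.008,"wx":0,"wy":0,"wz":0},{"x":0,"y":0,"z":-0.014,"wx":0,"wy":0,"wz":0},{"x":0,"y":-0.020,"z":-0.014,"wx":0,"wy":0,"wz":0},{"x":0,"y":-0.040,"z":-0.014,"wx":0,"wy":0,"wz":0},{"x":0,"y":-0.055,"z":-0.014,"wx":0,"wy":0,"wz":0},{"x":0,"y":-0.055,"z":-0.014,"wx":0,"wy":0,"wz":0},{"x":0,"y":-0.055,"z":-0.010,"wx":0,"wy":0,"wz":0},{"x":0,"y":-0.055,"z":-0.006,"wx":0,"wy":0,"wz":0},{"x":0,"y":-0.055,"z":-0.004,"wx":0,"wy":0,"wz":0},{"x":0,"y":-0.055,"z":-0.004,"wx":0,"wy":0,"wz":0},{"x":0,"y":-0.055,"z":-0.004,"wx":0,"wy":0,"wz":0}]'
```

```text
t: 4.92
position: [0.5056, -0.0226, 0.0949]
ee_rot: [3.13, -0.265, -0.001]
force: [0.5, 0.7, -0.4]
opening: -0.0
```

```bash
python3 -m jog '[{"x":0,"y":0,"z":0.001,"wx":0,"wy":0,"wz":0},{"x":0,"y":0,"z":0.0015,"wx":0,"wy":0,"wz":0},{"x":0,"y":0,"z":0.0015,"wx":0,"wy":0,"wz":0},{"x":0,"y":0,"z":0.0015,"wx":0,"wy":0,"wz":0}]'
```

```text
t: 5.25
position: [0.506, -0.0221, 0.0939]
ee_rot: [3.13, -0.263, 0.0]
force: [0.2, -0.0, -0.5]
opening: 0.0001
```

```bash
python3 -m jog '[{"x":0,"y":0,"z":0.001,"wx":0,"wy":0,"wz":0},{"x":0,"y":0,"z":0.0015,"wx":0,"wy":0,"wz":0},{"x":0,"y":0,"z":0.0015,"wx":0,"wy":0,"wz":0},{"x":0,"y":0,"z":0.0015,"wx":0,"wy":0,"wz":0}]'
```

```text
t: 5.58
position: [0.506, -0.022, 0.0924]
ee_rot: [3.13, -0.263, 0.001]
force: [-0.4, -0.0, -0.1]
opening: -0.0001
```

The tip is at z = 0.0924, 2 mm below the strip's face, with no force, so it's inside the opening. I'll press on and watch for the yield.

```bash
python3 -m jog '[{"x":0,"y":0,"z":0.001,"wx":0,"wy":0,"wz":0},{"x":0,"y":0,"z":0.002,"wx":0,"wy":0,"wz":0},{"x":0,"y":0,"z":0.003,"wx":0,"wy":0,"wz":0},{"x":0,"y":0,"z":0.003,"wx":0,"wy":0,"wz":0},{"x":0,"y":0,"z":0.003,"wx":0,"wy":0,"wz":0}]'
```

```text
t: 6.0
position: [0.506, -0.022, 0.0893]
ee_rot: [3.13, -0.263, 0.001]
force: [0.1, -0.3, 2.8]
opening: 0.0001
```

```bash
python3 -m jog '[{"x":0,"y":0,"z":0.001,"wx":0,"wy":0,"wz":0},{"x":0,"y":0,"z":0.002,"wx":0,"wy":0,"wz":0},{"x":0,"y":0,"z":0.003,"wx":0,"wy":0,"wz":0},{"x":0,"y":0,"z":0.003,"wx":0,"wy":0,"wz":0},{"x":0,"y":0,"z":0.003,"wx":0,"wy":0,"wz":0}]'
```

```text
t: 6.42
position: [0.506, -0.022, 0.0861]
ee_rot: [3.131, -0.263, 0.0]
force: [0.8, 0.1, 1.6]
opening: 0.0
```

```bash
python3 -m jog '[{"x":0,"y":0,"z":0.001,"wx":0,"wy":0,"wz":0},{"x":0,"y":0,"z":0.002,"wx":0,"wy":0,"wz":0},{"x":0,"y":0,"z":0.003,"wx":0,"wy":0,"wz":0},{"x":0,"y":0,"z":0.003,"wx":0,"wy":0,"wz":0},{"x":0,"y":0,"z":0.003,"wx":0,"wy":0,"wz":0}]'
```

```text
t: 6.83
position: [0.5061, -0.022, 0.0855]
ee_rot: [3.13, -0.263, 0.001]
force: [-4.3, 1.0, 11.6]
opening: 0.0002
```

It gave way at about 3 N and hit a firm stop at z = 0.0855, 9 mm below the strip, at 11.6 N. I'll lift straight up, then back off towards the robot.

```bash
python3 -m jog '[{"x":0,"y":0,"z":-0.008,"wx":0,"wy":0,"wz":0},{"x":0,"y":0,"z":-0.02,"wx":0,"wy":0,"wz":0},{"x":0,"y":0,"z":-0.045,"wx":0,"wy":0,"wz":0},{"x":0,"y":0,"z":-0.075,"wx":0,"wy":0,"wz":0},{"x":0,"y":0,"z":-0.105,"wx":0,"wy":0,"wz":0},{"x":-0.03,"y":0,"z":-0.13,"wx":0,"wy":0,"wz":0},{"x":-0.06,"y":0,"z":-0.15,"wx":0,"wy":0,"wz":0},{"x":-0.09,"y":0,"z":-0.16,"wx":0,"wy":0,"wz":0},{"x":-0.10,"y":0,"z":-0.16,"wx":0,"wy":0,"wz":0},{"x":-0.10,"y":0,"z":-0.16,"wx":0,"wy":0,"wz":0},{"x":-0.10,"y":0,"z":-0.16,"wx":0,"wy":0,"wz":0},{"x":-0.10,"y":0,"z":-0.16,"wx":0,"wy":0,"wz":0}]'; python3 look.py pics/w5.png
python3 - <<'E'
from plant import *
import cv2
f=grab_frame("scene");cv2.imwrite("pics/s5.png",cv2.resize(f["pixels"][:,:,::-1],(800,600)))
print(observe()['dq'].round(3))
E
```

```text
t: 7.83
position: [0.4077, -0.0054, 0.2422]
ee_rot: [3.131, -0.263, -0.002]
force: [0.9, -0.6, 0.3]
opening: 0.0001
7.8333 [ 0.40771556 -0.005429    0.24223772] [ 0.94252027 -0.55628954  0.32591497] 0.00010777786194794192 (array([ 99.85666467,   5.98962027, 122.1005493 ]), array([0.00796556, 0.07924704, 0.04612355]))
[[408.71633653  85.89696722]
 [264.48245436  85.75610245]
 [552.75636107  86.74255399]
 [396.6187681  393.01235896]]
[ 0.     0.002 -0.002  0.002  0.003 -0.001]
```

View pics/w5.png

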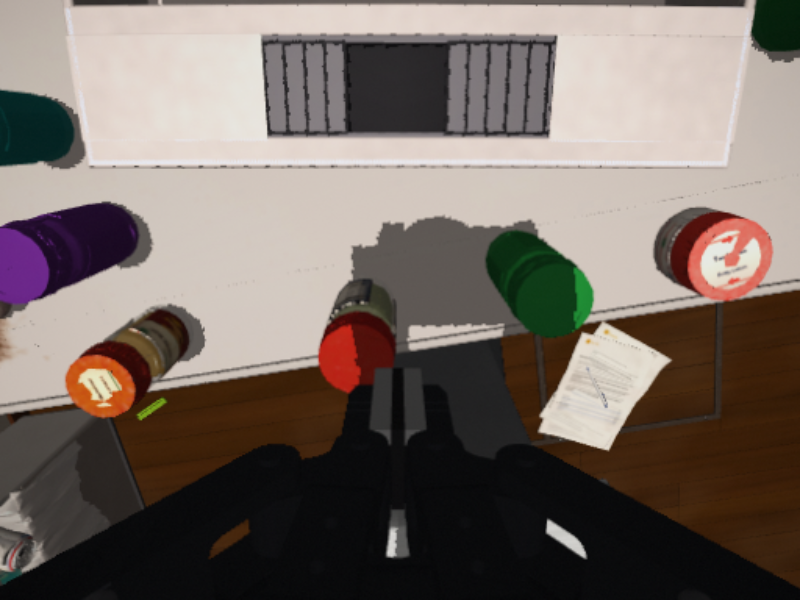

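View pics/s5.png

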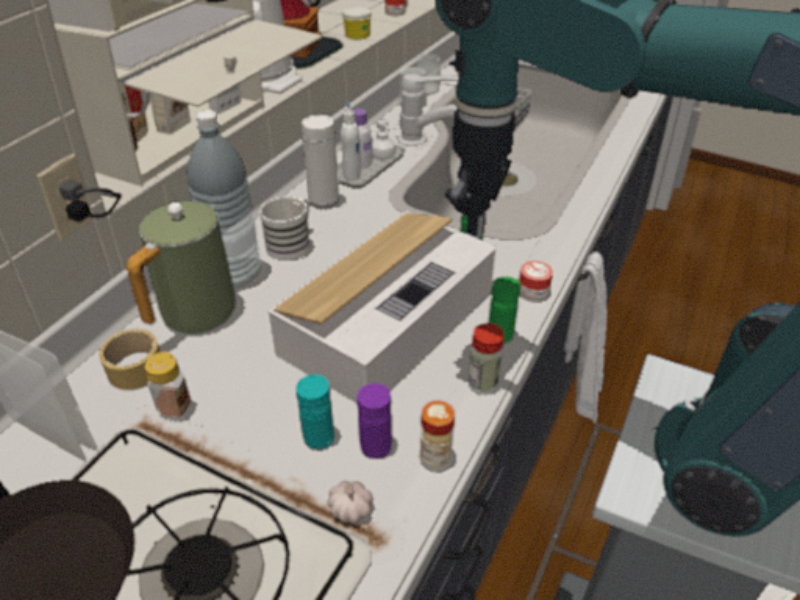

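The wrist view shows the plate sunk and dark at columns 347–447. The scene view shows the lid raised at about (365,265), with the jars and the pot standing where they were and the hand clear. I'm handing in.

```bash
python3 -c "
from plant import *
print(job_done())"
```

```text
the job is handed in; nothing more can be done
None
```

The bread bin is open: I found the push plate, pressed it in to its stop, took the hand away and handed the job in at about 8 s. The hand-in gives no verdict.

- **Finding the plate:** I measured the strip in the top view. Darker lines in the scene and wrist views suggested the plate's middle was about 5–7 mm to +y of the strip's middle. Touch agreed: at −49 mm the strip was rigid (z 0.0945, up to 14 N). At about +6 mm the tip sank 2 mm below the strip with no force.
- **Pressing:** the plate gave way at about 3 N. It stopped firmly at z 0.0855, 9 mm below the strip, at 11.6 N, which matches its full 7 mm travel.
- **Last checks:** the pictures show the plate sunk and the lid raised. By eye, both jars and the pot stand where they were. The hand is clear, with wrist force near zero and the arm at rest.
- **What went wrong or wasn't measured:** my first move calls were refused because each row needs all six values; nothing moved. I judged the lid's angle from the pictures and the plate's depth, and did not measure it.

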